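# Hold the steel ball in the optical gauge

## Robot

A 6-joint arm with a two-finger parallel gripper is mounted at the origin on a cart in front of the work surface, level with it; the furniture and walls round the work are solid. World frame = base frame: x ahead of the robot, y to its left, z up, the work surface at z = 0. Lengths are in m, angles in rad, forces in N, time in s.
With the tool pointing down it reaches from about 0.275 to 0.825 m from the base axis. Payload 5.2 kg.
Tool frame: the origin (TCP) lies at the very end of the fingers, on their centre line; the grasp point (between the pads) lies behind it (bot.grasp_offset is the z of the grasp point in the tool frame, in m); z points along the fingers, y is the direction in which the jaws open and shut (so a half turn about z gives the same grasp; the last joint's range is limited). The gripper opens to 93 mm and grips with 3 to 60 N. Pads are 15 mm wide; open, the fingers measure 128 mm over their backs; the gripper's body (75 mm by 188 mm) begins 65 mm behind the grasp point.
Start: joints at [-1.468, 0.259, 1.535, -0, 1.348, -0.203], TCP at [0.166, -0.524, 0.181] pointing down, gripper open.
Joint ranges: [-3.14, 3.14], [-0.91, 2.08], [0.19, 2.58], [-1.22, 4.36], [0.22, 2.71], [-3.12, 3.12]. Speed limits (rad/s): [2.57, 2.57, 3.14, 3.14, 3.14, 3.14].

## Interface

Orientations are given as a unit quaternion [x, y, z, w].
In Python, from plant import status, imaging, job, bot gives the robot as it stands.
- The arm moves only by the tool drive_tool, never from a script. Its argument "motion" is a list that holds one entry, the list of rows, each a list of 6 numbers: the shift along the tool's x, y, z in cm, then the turn, a rotation vector about the tool's x, y, z in rad. A call has 1 to 20 rows; each row is the pose to reach, as a shift and turn from the pose measured when the call began, along the tool's axes at that moment; what a row does not reach only later rows make up. A row lasts 1/10 s, in which the tool goes at most 50 mm and 8.59 degrees, less where a joint would pass 70% of its speed; a pose out of reach is approached as far as the arm can. A call with a gripper value outside its range is refused whole. "gripper" is the gripper command: -1 is fully open, 1 is shut, values between are in proportion, set as the call begins (left out, the last holds). The fingers move at their own pace and stop on an object; "newtons" is the grip in N (left out, the last holds). Time passes only in rows, so rows that repeat a pose let the fingers close. It gives the time, the measured TCP pose, the force and the opening at its end, in the units of the state.
- status.observe(): the state, without advancing time (a new reading comes with each control period).
- imaging.read_camera(name): name is "scene" or "top"; returns the picture (384x512x3 uint8, red, green, blue); there is no depth.
- imaging.camera_model(name): a dict with "mtx" (3x3 intrinsics, pixels), "rvec" (rotation vector, rad) and "tvec" (3), from world to camera coordinates, as OpenCV has them. Camera axes: x right, y down, z forward; pixel columns grow to the right and rows downward; lengths in m; the calibration is good to about 2 mm. A picture is of the moment at which its call begins. camera_model takes no time and is no camera call.
- job.hand_in(): hands the job in, once; it reports no verdict.
The state is a dict: "t": time; "qpos": joint angles; "dq": joint speeds; "joint_efforts": joint torques, N m; "ee_pos": TCP position; "eef_rot": TCP orientation; "contact_force": force on the tool from outside, world axes, zero at the start; "torque": the same for the moment, N m; "width": finger opening in m.
Only numpy, scipy, OpenCV 4.12 (cv2) and the standard library are available. Lean on these libraries where they do the work, as an engineer would, in place of code of your own. Each camera call takes 0.05 s, during which the arm holds its last target. There are 200 camera calls.

## Task

Pick up by its handle the tray with the steel ball (not the one with the brass ball) and carry it level, so that the ball stays in its pocket, into the gap between the two heads of the optical gauge, handle bar parallel to the two windows, without touching the gauge. Hold it there, level and still, with the whole ball midway between and inside the outline of the two windows for about three seconds, and finish while still holding it there; leave the other tray and everything else undisturbed.

Things in the scene. Friction and masses are not known exactly. Their poses are not given: they have to be found in the camera images.
- tray_a: Blue tray, plate 120 (x) x 80 (y) x 10 mm with a bridge handle: uprights 12 mm wide at x = +-53 mm carry a bar along x, 100 mm high, over a round pocket. Origin: middle of the underside; x along the bar, z up; about 0.3 kg. Two twin trays stand on the bench at either of two places; this one carries the steel ball.
- tray_a_grip (a point): Centre of the black rubber grip sleeve in the middle of that tray's bar, 90 mm above the underside. Sleeve 66 (along the bar) x 16 (across) x 20 mm high, 80 to 100 mm above the underside.
- tray_a_pocket (a point): Centre of a ball resting in the middle of that tray's pocket, 20 mm above the underside. The pocket is 34 mm wide and 4 mm deep, its floor 6 mm above the underside.
- steel_ball_center (a point): Centre of the loose bright steel ball, 28 mm across, 0.09 kg. It can roll up to about 7 mm from the pocket's middle in any direction.
- steel_ball: The same steel ball (its origin is a point on its surface that turns with it as it rolls).
- gauge: Optical gauge, fixed on the bench: dark base 90 (x) x 250 (y) x 12 mm, two white heads on columns, each 66 (x) x 50 (y) x 68 mm, 76 to 144 mm above the bench. They face each other across a 150 mm gap along y, open above and at both x ends. Origin: middle of the underside; x through the gap parallel to the windows, y from window to window, z up.
- beam (a point): Point midway between the centres of the two windows (each 48 x 48 mm, green glass in a black frame, upright, in the heads' inner faces), 110 mm above the gauge's underside; axes as the gauge's. The ball's centre belongs here.
- tray_b: Blue tray, plate 120 (x) x 80 (y) x 10 mm with a bridge handle: uprights 12 mm wide at x = +-53 mm carry a bar along x, 100 mm high, over a round pocket. Origin: middle of the underside; x along the bar, z up; about 0.3 kg. Two twin trays stand on the bench at either of two places; this one carries the brass ball and is to be left alone.
- brass_ball_center (a point): Centre of the loose brass ball, 28 mm across, in the other tray; leave it alone.
- mug: Grey mug, 85 x 115 x 88 mm high, bystander; origin: middle of the underside.
- brass_tee: Brass pipe tee, 64 x 53 x 34 mm, bystander; origin: middle of the underside.
- tape_measure: Yellow tape measure, 68 x 72 x 34 mm, bystander; origin: middle of the underside.

How it is judged:
By the outcome, as a careful person would: the job done as asked, in the order asked, and still so for the second after the job is handed in, while the arm keeps its last pose, push and grip.
It also fails if it takes over 54 s, if anything falls off the work surface, if the arm or the gripper's body presses on something with over 40 N, if the wrist force passes 120 N, or if a joint passes its speed limit or range.

## Working session

There is one attempt and no reset: what is moved stays moved. The work goes in short steps, Python scripts to look and compute and a tool call to move; the robot and the scene stay as the last step left them, time stands still between calls to the robot, and variables do not carry over. Pictures are saved under pics/ and viewed, about 8 in all and at most 12, crops included, and the job is handed in when it is done.

Besides the shell and the picture viewer there is one more tool, called after ">>>" by a JSON object that holds its "fn" and its "kwargs", one argument or row to a line. drive_tool: Moves the arm, as the interface text tells. Its arguments: {"type":"object","properties":{"motion":{"type":"array"},"gripper":{"type":"number"},"newtons":{"type":"number"}},"required":["motion"]}

```bash
ls; mkdir -p pics
python3 - <<'E'
from plant import status, imaging, job, bot
import cv2
print(status.observe()); print(bot.grasp_offset)
for n in("scene","top"):
    im=imaging.read_camera(n); cv2.imwrite(f"pics/{n}0.png",im[:,:,::-1]); print(imaging.camera_model(n))
a=[cv2.imread(f"pics/{n}0.png") for n in("scene","top")]
E
```

```text
pics
{'t': 0.0, 'qpos': array([-1.46780771e+00,  2.59331879e-01,  1.53611353e+00, -4.19772371e-05,
        1.34802105e+00, -2.02809968e-01]), 'dq': array([-0.00021744,  0.00059743,  0.00053295,  0.00141952, -0.00027248,
       -0.00112306]), 'joint_efforts': array([-1.82187672e-03, -4.37309861e+01, -2.84004629e+01,  7.18780747e-02,
        4.12555144e-02, -1.38959649e-04]), 'ee_pos': array([ 0.16551354, -0.52382887,  0.18051157]), 'eef_rot': array([ 9.88332515e-01,  1.52308772e-01,  2.63019542e-05, -9.36757610e-04]), 'contact_force': array([-0.04303916, -0.8013881 , -0.34746226]), 'torque': array([-0.00200977, -0.00677087,  0.08569977]), 'width': 0.09282313561990448}
-0.0188
{'mtx': array([[415.04026821,   0.        , 257.75511842],
       [  0.        , 415.04026821, 187.49799453],
       [  0.        ,   0.        ,   1.        ]]), 'rvec': array([ 0.77893601, -2.52103163,  1.17788541]), 'tvec': array([0.41345025, 0.21415648, 0.83554488])}
{'mtx': array([[455.70618534,   0.        , 260.24005116],
       [  0.        , 455.70618534, 189.15867291],
       [  0.        ,   0.        ,   1.        ]]), 'rvec': array([ 2.13798336, -2.19717993,  0.15559643]), 'tvec': array([0.03027074, 0.47651337, 1.05682659])}
```

View pics/scene0.png

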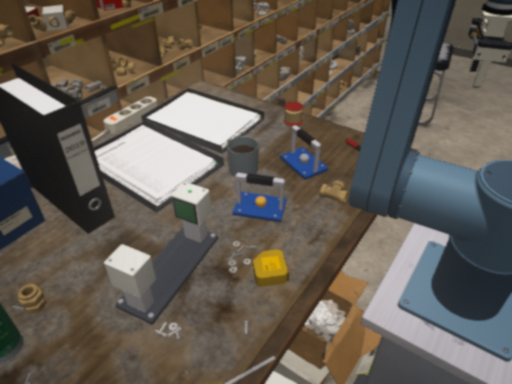

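View pics/top0.png

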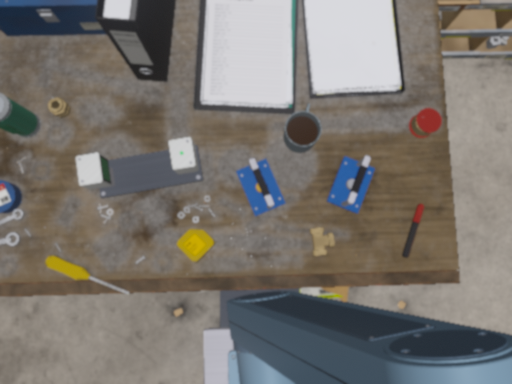

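The scene view shows the brass ball (orange) on the tray at (261,201) and the steel ball on the tray at (305,157). In the top view the steel tray is therefore the right one, around (352,184). The gauge is at (140,170) in the top view.

```bash
cat > h.py <<'E'
import cv2, numpy as np
from plant import imaging
def cam(n):
    m=imaging.camera_model(n); R=cv2.Rodrigues(np.array(m["rvec"]))[0]; t=np.array(m["tvec"]); return m["mtx"],R,t
def cast(n,px,z):
    K,R,t=cam(n); c=-R.T@t
    d=(R.T@np.linalg.inv(K)@np.c_[np.atleast_2d(px),np.ones(len(np.atleast_2d(px)))].T).T
    return c+d*((z-c[2])/d[:,2])[:,None]
def proj(n,p):
    K,R,t=cam(n); return cv2.projectPoints(np.atleast_2d(p).astype(float),cv2.Rodrigues(R)[0],t,K,None)[0][:,0]
def comps(mask,amin=30):
    cs,_=cv2.findContours(mask.astype(np.uint8),cv2.RETR_EXTERNAL,cv2.CHAIN_APPROX_NONE)
    return [c for c in cs if cv2.contourArea(c)>amin]
E
python3 - <<'E'
from h import *
np.set_printoptions(precision=4,suppress=True)
for n in("scene","top"):
    K,R,t=cam(n); print(n,"cam at",-R.T@t)
im=cv2.imread("pics/top0.png"); hsv=cv2.cvtColor(im,cv2.COLOR_BGR2HSV)
blue=cv2.inRange(hsv,(100,150,60),(125,255,255))
for c in comps(blue,100):
    x,y,w,h=cv2.boundingRect(c)
    if x<230 or y>250 or x>400: continue
    r=cv2.minAreaRect(c); P=cast("top",cv2.boxPoints(r),.01)
    print("tray",r[0],P.mean(0),np.linalg.norm(np.diff(P,axis=0),axis=1),[np.degrees(np.arctan2(*(P[i+1]-P[i])[1::-1])) for i in(0,1)])
    reg=np.zeros(im.shape[:2],np.uint8); cv2.rectangle(reg,(x,y),(x+w,y+h),1,-1)
    dk=(im.max(2)<60)&(reg>0)
    for d in comps(dk,15):
        q=cv2.minAreaRect(d); Q=cast("top",cv2.boxPoints(q),.1)
        print("  dark",q,Q.mean(0),np.linalg.norm(np.diff(Q,axis=0),axis=1),[np.degrees(np.arctan2(*(Q[i+1]-Q[i])[1::-1])) for i in(0,1)])
wh=(hsv[...,1]<40)&(hsv[...,2]>165)
for c in comps(wh,60):
    x,y,w,h=cv2.boundingRect(c)
    if x>260 or y<120 or y>200 : continue
    q=cv2.minAreaRect(c);Q=cast("top",cv2.boxPoints(q),.144)
    print("head",q,Q,Q.mean(0),np.linalg.norm(np.diff(Q,axis=0),axis=1))
a=cv2.resize(im[125:205,65:215],None,fx=5,fy=5,interpolation=cv2.INTER_CUBIC)
s=cv2.imread("pics/scene0.png")
b=cv2.resize(s[175:325,105:225],None,fx=2.6,fy=2.6,interpolation=cv2.INTER_CUBIC)[:400]
cv2.imwrite("pics/c1.png",a)
E
```

```text
scene cam at [0.0561 0.6487 0.7007]
top cam at [0.3447 0.0416 1.1065]
tray (252.59530639648438, 190.038818359375) [0.4781 0.0355 0.01  ] [0.0348 0.1147 0.0344] [np.float64(-68.31853187221301), np.float64(-158.9256862287324)]
  dark ((260.862060546875, 181.65518188476562), (23.397611618041992, 3.713907241821289), 68.19859313964844) [0.4853 0.017  0.1   ] [0.0083 0.0526 0.0083] [np.float64(-69.41969040620366), np.float64(-160.02799110699078)]
tray (362.14483642578125, 189.73793029785156) [ 0.4719 -0.2314  0.01  ] [0.1182 0.0281 0.1181] [np.float64(-31.566458894951374), np.float64(-121.0359637342944)]
  dark ((358.4072265625, 178.54124450683594), (4.882115364074707, 24.123390197753906), 21.037511825561523) [ 0.4867 -0.2019  0.1   ] [0.0552 0.0109 0.0551] [np.float64(-23.806209552855517), np.float64(-112.88810749740526)]
tray (270.15875244140625, 182.65994262695312) [ 0.4951 -0.0076  0.01  ] [0.0229 0.1144 0.0226] [np.float64(-68.16345876410473), np.float64(-158.99228918795362)]
  dark ((261.586181640625, 183.4654998779297), (19.498010635375977, 3.7139065265655518), 68.19859313964844) [0
[... 544 characters left out ...]
(12.969193458557129, 12.074767112731934), 63.43495178222656) [[0.4678 0.5789 0.144 ]
 [0.4787 0.5569 0.144 ]
 [0.4538 0.5439 0.144 ]
 [0.443  0.5659 0.144 ]] [0.4608 0.5614 0.144 ] [0.0245 0.0281 0.0245]
head ((88.22998809814453, 168.60997009277344), (30.68843650817871, 23.758790969848633), 81.8698959350586) [[0.5465 0.414  0.144 ]
 [0.5526 0.3643 0.144 ]
 [0.4868 0.3542 0.144 ]
 [0.4809 0.4035 0.144 ]] [0.5167 0.384  0.144 ] [0.05   0.0665 0.0496]
head ((181.5243377685547, 152.654052734375), (30.15276527404785, 22.978487014770508), 81.02737426757812) [[0.5756 0.2154 0.144 ]
 [0.5823 0.1667 0.144 ]
 [0.517  0.1573 0.144 ]
 [0.5105 0.2056 0.144 ]] [0.5463 0.1862 0.144 ] [0.0492 0.066  0.0488]
```

View pics/c1.png

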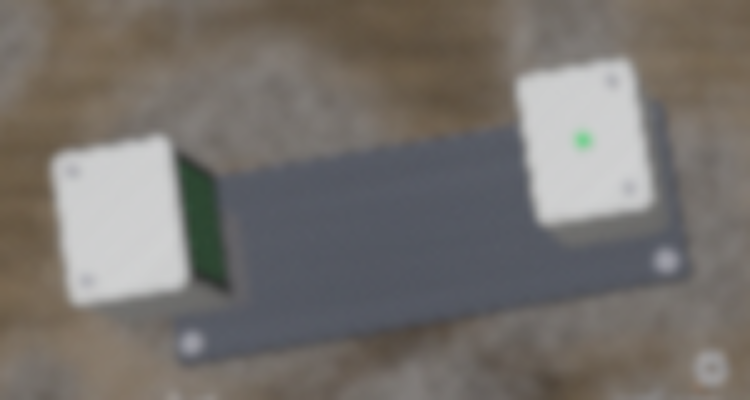

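The gauge heads measure 50 x 66 mm and sit 0.200 m apart, as they must. That puts the beam at about (0.5315, 0.285, 0.110), gauge x at about 8.5°. Next, a better fix on the steel tray, using the whole plate and both views of the sleeve.

Run:
```python
from h import *
np.set_printoptions(precision=4,suppress=True)
im=cv2.imread("pics/top0.png"); hsv=cv2.cvtColor(im,cv2.COLOR_BGR2HSV)
blue=cv2.inRange(hsv,(100,150,60),(125,255,255))
pts=np.vstack([c for c in comps(blue,100) if 320<cv2.boundingRect(c)[0]<400 and cv2.boundingRect(c)[1]<250])
P=cast("top",pts[:,0].astype(float),.01)[:,:2]
r=cv2.minAreaRect((P*1000).astype(np.float32)); print("plate mm",r)
s=cv2.imread("pics/scene0.png"); h2=cv2.cvtColor(s,cv2.COLOR_BGR2HSV)
dk=(s.max(2)<60); reg=np.zeros(dk.shape,bool); reg[120:165,285:325]=1
for c in comps(dk&reg,15):
    q=cv2.minAreaRect(c); print("scene sleeve",q,cast("scene",q[0],.09))
# triangulate sleeve centre
K,R,t=cam("top");K2,R2,t2=cam("scene")
A=[c for c in comps(dk&reg,40)]
if A:
    q=cv2.minAreaRect(max(A,key=cv2.contourArea))[0]
    X=cv2.triangulatePoints(K@np.c_[R,t],K2@np.c_[R2,t2],np.array([[358.3],[178.8]]),np.array(q)[:,None].astype(float)); print("tri",(X[:3]/X[3]).T)
print("beam->px",proj("top",[.5315,.2851,.11]))
a=cv2.resize(s[110:190,265:345],None,fx=5,fy=5,interpolation=cv2.INTER_CUBIC)
b=cv2.resize(im[145:225,315:395],None,fx=5,fy=5,interpolation=cv2.INTER_CUBIC)
cv2.imwrite("pics/c2.png",np.hstack([a,b]))
```

```text
plate mm ((485.70550537109375, -203.26382446289062), (77.87905883789062, 117.32695007324219), 66.1749496459961)
scene sleeve ((304.71954345703125, 136.47561645507812), (17.64763641357422, 7.652514934539795), 38.65980911254883) [[ 0.4857 -0.2016  0.09  ]]
tri [[ 0.4876 -0.2046  0.0877]]
beam->px [[138.9897 163.3918]]
```

View pics/c2.png

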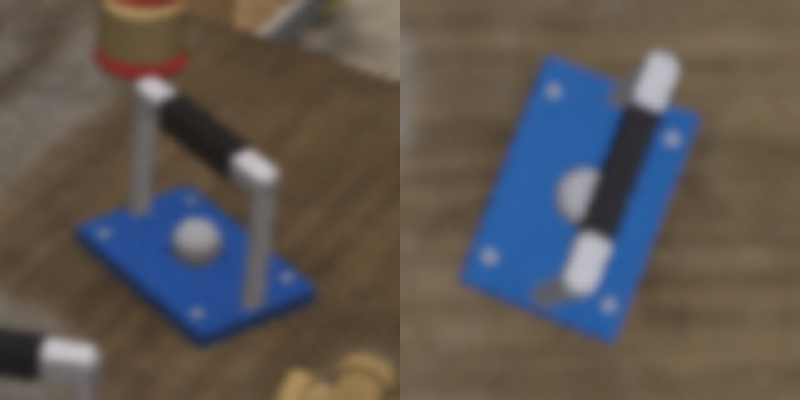

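Steel ball confirmed: ball at about (195,240) in the left crop. Plate measures 78 x 117 mm, centre (0.486, -0.203), bar at -23.8°; the sleeve agrees from both views. Moving above it now.

>>> {"fn": "drive_tool", "kwargs": {
  "motion": [
    [[1,-0.5,0,0,0,0.02],[3,-1.5,0,0,0,0.05],[6,-3,0,0,0,0.11],[10,-5.2,0,0,0,0.18],[14,-7.3,0,0,0,0.25],[18,-9.4,0,0,0,0.32],[22,-11.4,0,0,0,0.39],[26,-13.5,0,0,0,0.47],[30,-15.6,0,0,0,0.54],[33.5,-17.4,0,0,0,0.6],[36.5,-19,0,0,0,0.655],[38.7,-20.1,0,0,0,0.69],[40,-20.8,0,0,0,0.715],[40.2,-20.9,0,0,0,0.721],[40.2,-20.9,0,0,0,0.721],[40.2,-20.9,0,0,0,0.721],[40.2,-20.9,0,0,0,0.721]]
  ],
  "gripper": -1
}}

```text
t: 1.8
ee_pos: [0.4853, -0.2043, 0.181]
eef_rot: [0.978, -0.207, -0.0, -0.001]
contact_force: [-1.6, -0.2, -0.7]
width: 0.0928
```

```bash
cat > st.py <<'E'
from h import *
from plant import status
from scipy.spatial.transform import Rotation as Ro
import sys
np.set_printoptions(precision=4,suppress=True)
def st():
    s=status.observe(); M=Ro.from_quat(s["eef_rot"]).as_matrix()
    print("t %.2f"%s["t"],s["ee_pos"],"yaw %.2f"%np.degrees(np.arctan2(M[1,0],M[0,0])),"tilt",M[:2,2],"w",s["width"],"F",s["contact_force"],"q",s["qpos"])
    return s["ee_pos"],M
def to(p,yaw):
    e,M=st(); y=np.radians(yaw); T=np.array([[np.cos(y),np.sin(y),0],[np.sin(y),-np.cos(y),0],[0,0,-1]])
    print("shift cm",M.T@(np.array(p)-e)*100,"turn",Ro.from_matrix(M.T@T).as_rotvec())
E
python3 - <<'E'
from st import *
to([.486,-.203,.0712],-23.8)
im=imaging.read_camera("scene"); b=imaging.read_camera("top")
f=lambda i:cv2.resize(i[:,:,::-1],None,fx=5,fy=5,interpolation=cv2.INTER_CUBIC)
cv2.imwrite("pics/c3.png",np.hstack([f(im[90:190,265:345]),f(b[125:225,315:395])]))
E
```

```text
t 1.80 [ 0.4853 -0.2043  0.181 ] yaw -23.84 tilt [-0.0006  0.0016] w 0.09284504392635447 F [-1.5773 -0.2144 -0.6515] q [-0.6113  0.2176  1.5898  0.001   1.3356  1.3755]
shift cm [ 0.0195 -0.1365 10.9792] turn [-0.0012  0.0011 -0.0008]
```

View pics/c3.png

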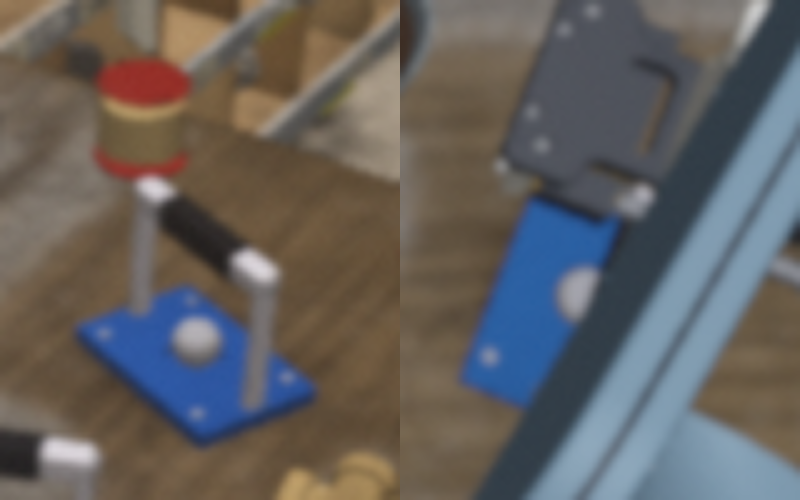

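The scene crop shows the tray unmoved but no gripper, which doesn't fit the commanded pose. I'll check the projected TCP against the full scene picture.

Run:
```python
from st import *
e,M=st()
im=imaging.read_camera("scene")[:,:,::-1].copy(); b=imaging.read_camera("top")[:,:,::-1].copy()
for n,i in(("scene",im),("top",b)):
    for z,c in((0,(0,0,255)),(.1,(0,255,0)),(.2,(255,255,0))):
        p=proj(n,e-M[:,2]*z)[0]; print(n,z,p); cv2.circle(i,tuple(int(v) for v in p),2,c,-1)
cv2.imwrite("pics/f4.png",np.hstack([im[:300,200:500],b[:300,200:512]]))
```

```text
t 1.90 [ 0.4855 -0.2043  0.1811] yaw -23.85 tilt [-0.0002  0.0015] w 0.09302977462753695 F [0.6976 0.1198 0.0408] q [-0.611   0.2175  1.5896  0.0012  1.3355  1.3757]
scene 0 [307.8249 105.8241]
scene 0.1 [311.0236  68.5374]
scene 0.2 [314.6621  26.1233]
top 0 [368.7458 173.3279]
top 0.1 [382.6519 164.815 ]
top 0.2 [400.2749 154.0269]
```

View pics/f4.png

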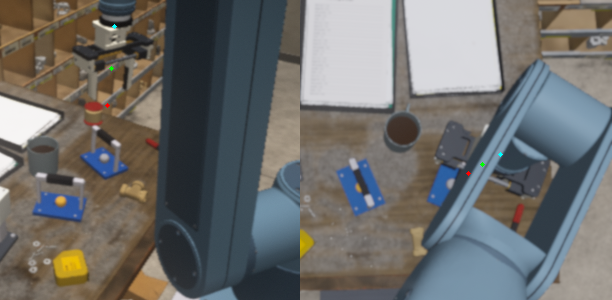

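Run:
```python
from st import *
e,M=st()
im=imaging.read_camera("scene")[:,:,::-1]; x0,y0,f=250,20,5
i=cv2.resize(im[y0:y0+120,x0:x0+120],None,fx=f,fy=f,interpolation=cv2.INTER_CUBIC)
for s in(-1,1):
  for z,c in((0,(0,0,255)),(.0188,(0,255,0)),(.084,(255,255,0))):
    p=proj("scene",e+s*M[:,1]*.0465-M[:,2]*z)[0]; cv2.circle(i,(int((p[0]-x0)*f),int((p[1]-y0)*f)),5,c,-1)
cv2.imwrite("pics/f5.png",i)
```

```text
t 2.00 [ 0.4857 -0.2041  0.1812] yaw -23.84 tilt [-0.0001  0.0015] w 0.09289957046881345 F [-0.0255 -0.8457 -0.6467] q [-0.6107  0.2175  1.5895  0.0012  1.3355  1.3759]
```

View pics/f5.png

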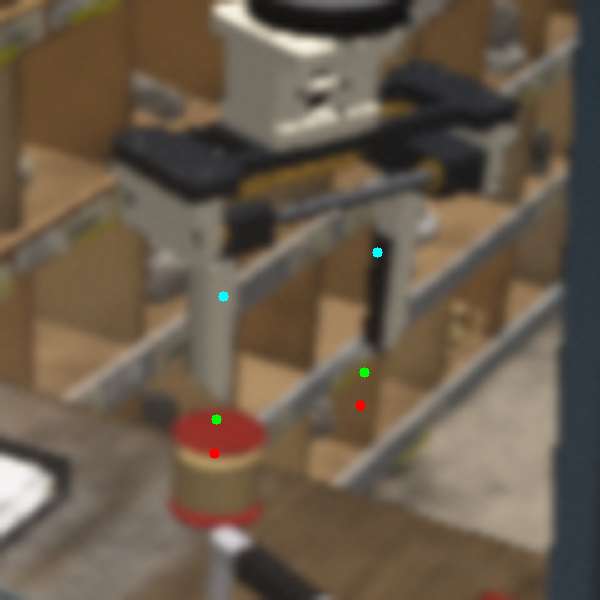

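The gripper is there, but its tips show about 11 px (~3 cm) above their predicted place at (214,453)/(360,405) in the crop. I'll lower to a height that's safe either way and compare both views.

>>> {"fn": "drive_tool", "kwargs": {
  "motion": [
    [[0,0,1,0,0,0],[0,0,2.5,0,0,0],[0,-0.1,4,0,0,0],[0,-0.1,5,0,0,0],[0,-0.1,5.5,0,0,0],[0,-0.1,5.5,0,0,0],[0,-0.1,5.5,0,0,0]]
  ]
}}

```text
t: 2.75
ee_pos: [0.4864, -0.2032, 0.1265]
eef_rot: [0.978, -0.206, 0.0, -0.001]
contact_force: [-0.6, -0.1, -0.2]
width: 0.093
```

Run:
```python
from st import *
e,M=st()
out=[]
for n,x0,y0,w in(("scene",262,40,100),("top",330,115,100)):
    im=imaging.read_camera(n)[:,:,::-1]; f=4
    i=cv2.resize(im[y0:y0+130,x0:x0+w],None,fx=f,fy=f,interpolation=cv2.INTER_CUBIC)
    for s in(-1,1):
      for d,z,c in((.0465,0,(0,0,255)),(.0465,.0188,(0,255,0)),(.0465,.084,(255,255,0)),(.094,.084,(255,0,255)),(.094,.114,(0,165,255))):
        p=proj(n,e+s*M[:,1]*d-M[:,2]*z)[0]; cv2.circle(i,(int((p[0]-x0)*f),int((p[1]-y0)*f)),3,c,-1)
    out.append(i)
cv2.imwrite("pics/f6.png",np.hstack(out))
```

```text
t 2.75 [ 0.4864 -0.2032  0.1265] yaw -23.83 tilt [0.0004 0.0011] w 0.0929934530449377 F [-0.599  -0.0771 -0.187 ] q [-0.6084  0.2621  1.6709  0.0012  1.2089  1.3778]
```

View pics/f6.png

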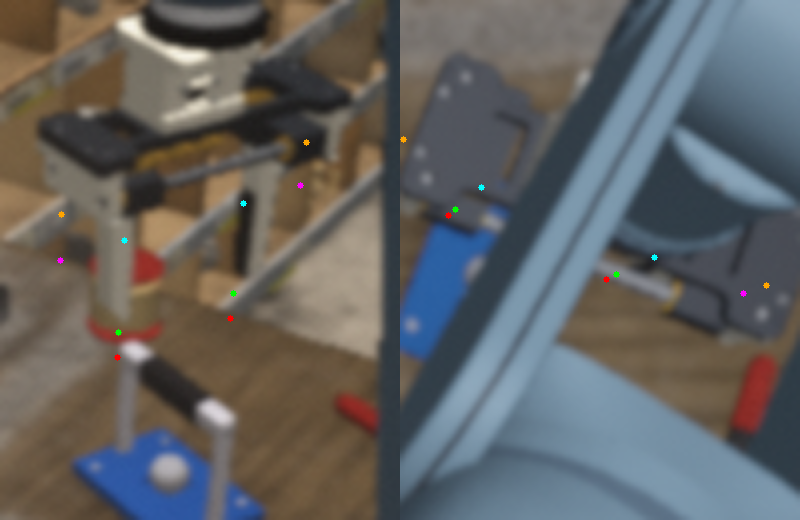

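Body corners in the top view give the right size (187 x 73 mm) and show only a radial, i.e. height, offset. The scene view agrees: xy is right, but the fingertips look about 27 mm higher than reported. Descending to reported z = 0.05 is safe under either reading (the ball's top is at 0.034), and lets me compare fingertip and sleeve directly.

>>> {"fn": "drive_tool", "kwargs": {
  "motion": [
    [[0,0,1,0,0,0],[0,0,2.5,0,0,0],[0,0,4,0,0,0],[0,0,5.2,0,0,0],[0,0,6.2,0,0,0],[0,0,7,0,0,0],[0,0,7.4,0,0,0],[0,0,7.6,0,0,0],[0,0,7.6,0,0,0],[0,0,7.6,0,0,0]]
  ]
}}

```text
t: 3.85
ee_pos: [0.487, -0.2035, 0.0512]
eef_rot: [0.978, -0.206, 0.001, -0.0]
contact_force: [0.0, 0.1, 0.2]
width: 0.0932
```

Run:
```python
from st import *
e,M=st()
out=[]
for n,x0,y0,w in(("scene",262,60,100),("top",330,115,50)):
    im=imaging.read_camera(n)[:,:,::-1]; f=5
    i=cv2.resize(im[y0:y0+115,x0:x0+w],None,fx=f,fy=f,interpolation=cv2.INTER_CUBIC)
    for s in(-1,1):
      for d,z,c in((.0465,0,(0,0,255)),(.0465,.027,(0,255,0))):
        p=proj(n,e+s*M[:,1]*d+[0,0,z])[0]; cv2.circle(i,(int((p[0]-x0)*f),int((p[1]-y0)*f)),3,c,-1)
    out.append(i)
cv2.imwrite("pics/f7.png",np.hstack(out))
```

```text
t 3.85 [ 0.487  -0.2035  0.0512] yaw -23.83 tilt [0.0017 0.0003] w 0.09319105402673297 F [0.038  0.14   0.2333] q [-0.6082  0.3439  1.7634  0.0014  1.0331  1.3777]
```

View pics/f7.png

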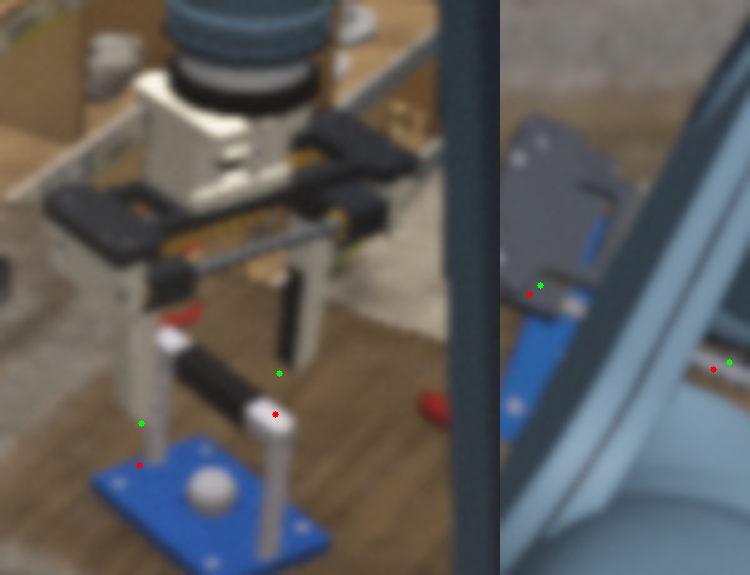

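The tips at (130,412) and (303,368) have a midpoint at about (217,388), right at the sleeve (217,380). So the real tip height is about 0.08 and the reported z reads ~3 cm too low; I'll trust the images. Going down 1.1 cm more, then closing.

>>> {"fn": "drive_tool", "kwargs": {
  "motion": [
    [[0,0,0.4,0,0,0],[0,0,0.8,0,0,0],[0,0,1.1,0,0,0],[0,0,1.1,0,0,0]]
  ]
}}

```text
t: 4.35
ee_pos: [0.4865, -0.2032, 0.0396]
eef_rot: [0.978, -0.206, 0.0, -0.001]
contact_force: [0.4, 0.3, 0.4]
width: 0.0926
```

>>> {"fn": "drive_tool", "kwargs": {
  "motion": [
    [[0,0,0,0,0,0],[0,0,0,0,0,0],[0,0,0,0,0,0],[0,0,0,0,0,0],[0,0,0,0,0,0],[0,0,0,0,0,0],[0,0,0,0,0,0],[0,0,0,0,0,0],[0,0,0,0,0,0],[0,0,0,0,0,0],[0,0,0,0,0,0],[0,0,0,0,0,0]]
  ],
  "gripper": 1,
  "newtons": 35
}}

```text
t: 5.55
ee_pos: [0.4863, -0.2031, 0.0394]
eef_rot: [0.978, -0.207, -0.0, -0.001]
contact_force: [-0.3, -0.3, -1.7]
width: 0.0157
```

Width is 15.7 mm, so it holds the sleeve. A slow lift, then a look.

>>> {"fn": "drive_tool", "kwargs": {
  "motion": [
    [[0,0,-0.1,0,0,0],[0,0,-0.3,0,0,0],[0,0,-0.6,0,0,0],[0,0,-1,0,0,0],[0,0,-1.5,0,0,0],[0,0,-2,0,0,0],[0,0,-2.5,0,0,0],[0,0,-3,0,0,0],[0,0,-3.4,0,0,0],[0,0,-3.7,0,0,0],[0,0,-3.9,0,0,0],[0,0,-4,0,0,0],[0,0,-4,0,0,0],[0,0,-4,0,0,0]]
  ]
}}

```text
t: 6.95
ee_pos: [0.4861, -0.203, 0.0791]
eef_rot: [0.978, -0.207, -0.0, -0.001]
contact_force: [0.4, 0.2, -2.9]
width: 0.0157
```

```bash
cat > tray.py <<'E'
from st import *
# top-face corners of the held tray's plate and ball, from the scene view
def look(n,box,name,f=5):
    im=imaging.read_camera(n)[:,:,::-1]; x0,y0,w,h=box
    i=im[y0:y0+h,x0:x0+w]; cv2.imwrite(name,cv2.resize(i,None,fx=f,fy=f,interpolation=cv2.INTER_CUBIC)); return im
E
python3 - <<'E'
from tray import *
st(); look("scene",(262,40,110,120),"pics/f8.png")
E
```

```text
t 6.95 [ 0.4861 -0.203   0.0791] yaw -23.84 tilt [-0.0001  0.0015] w 0.015719647810083424 F [ 0.444   0.1742 -2.936 ] q [-0.6084  0.3107  1.732   0.0013  1.0999  1.3778]
```

View pics/f8.png

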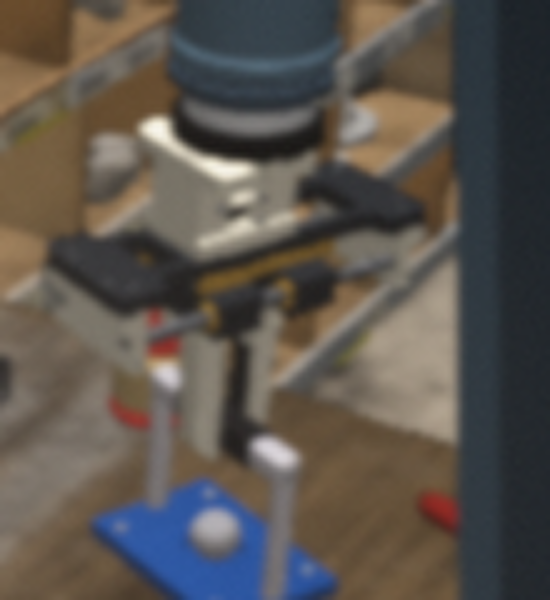

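Run:
```python
from tray import *
from scipy.optimize import minimize_scalar
def ball(im,x0,y0,w,h):
    s=im[y0:y0+h,x0:x0+w].copy(); hsv=cv2.cvtColor(s,cv2.COLOR_BGR2HSV)
    m=(hsv[...,1]<70)&(hsv[...,2]>95)
    return [(np.array(cv2.minEnclosingCircle(c)[0])+[x0,y0],cv2.contourArea(c)) for c in comps(m,10)]
for nm,im in(("before",cv2.imread("pics/scene0.png")),("now",np.ascontiguousarray(imaging.read_camera("scene")[:,:,::-1]))):
    print(nm,ball(im,295,138,18,28))
for z in (0.02,.05,.06): print(z,proj("scene",[.486,-.203,z]))
```

```text
before [(array([304., 158.]), 45.0)]
now [(array([304.5714, 146.2857]), 59.5)]
0.02 [[303.08   157.3716]]
0.05 [[303.8295 148.5047]]
0.06 [[304.085  145.4824]]
```

The ball rose from 0.020 to 0.060, exactly the 40 mm commanded. So ball z = ee_z − 0.0194, and the target ee is (0.5315, 0.285, 0.129) with yaw 8.5°. Lifting clear first.

>>> {"fn": "drive_tool", "kwargs": {
  "motion": [
    [[0,0,-0.15,0,0,0],[0,0,-0.55,0,0,0],[0,0,-1.2,0,0,0],[0,0,-2,0,0,0],[0,0,-3,0,0,0],[0,0,-4.15,0,0,0],[0,0,-5.4,0,0,0],[0,0,-6.7,0,0,0],[0,0,-8,0,0,0],[0,0,-9.3,0,0,0],[0,0,-10.6,0,0,0],[0,0,-11.85,0,0,0],[0,0,-13,0,0,0],[0,0,-14,0,0,0],[0,0,-14.8,0,0,0],[0,0,-15.45,0,0,0],[0,0,-15.85,0,0,0],[0,0,-16,0,0,0],[0,0,-16,0,0,0],[0,0,-16,0,0,0]]
  ]
}}

```text
t: 9.05
ee_pos: [0.4859, -0.2031, 0.2386]
eef_rot: [0.978, -0.206, -0.001, -0.001]
contact_force: [-0.1, 0.6, -3.1]
width: 0.0157
```

>>> {"fn": "drive_tool", "kwargs": {
  "motion": [
    [[-0.07,-0.2,0,0,0,-0.002],[-0.27,-0.8,0,0,0,-0.01],[-0.58,-1.7,0,0,0,-0.021],[-0.98,-2.9,0,0,0,-0.035],[-1.47,-4.4,0,0,0,-0.053],[-2.02,-6,0,0,0,-0.073],[-2.62,-7.8,0,0,0,-0.095],[-3.25,-9.7,0,0,0,-0.118],[-3.9,-11.6,0,0,0,-0.141],[-4.55,-13.5,0,0,0,-0.164],[-5.18,-15.4,0,0,0,-0.187],[-5.78,-17.2,0,0,0,-0.209],[-6.33,-18.8,0,0,0,-0.229],[-6.82,-20.3,0,0,0,-0.246],[-7.22,-21.5,0,0,0,-0.261],[-7.53,-22.4,0,0,0,-0.272],[-7.73,-23,0,0,0,-0.279],[-7.8,-23.2,0,0,0,-0.282],[-7.8,-23.2,0,0,0,-0.282],[-7.8,-23.2,0,0,0,-0.282]]
  ]
}}

```text
t: 11.05
ee_pos: [0.5084, 0.0401, 0.2391]
eef_rot: [0.998, -0.067, -0.001, -0.001]
contact_force: [0.7, 0.1, -3.4]
width: 0.0159
```

```bash
python3 -c "
from st import *
to([.5315,.2851,.239],8.5)"
```

```text
t 11.05 [0.5084 0.0401 0.2391] yaw -7.71 tilt [-0.001   0.0017] w 0.015909461433301714 F [ 0.6789  0.1401 -3.3846] q [-0.1415  0.1529  1.5279  0.0016  1.462   1.5637]
shift cm [ -0.9948 -24.5851   0.0525] turn [-0.0017  0.001  -0.2829]
```

>>> {"fn": "drive_tool", "kwargs": {
  "motion": [
    [[-0.01,-0.2,0,0,0,-0.002],[-0.03,-0.8,0,0,0,-0.01],[-0.07,-1.8,0,0,0,-0.021],[-0.13,-3.1,0,0,0,-0.035],[-0.19,-4.6,0,0,0,-0.053],[-0.26,-6.4,0,0,0,-0.073],[-0.34,-8.3,0,0,0,-0.095],[-0.42,-10.3,0,0,0,-0.118],[-0.5,-12.3,0,0,0,-0.141],[-0.58,-14.3,0,0,0,-0.164],[-0.66,-16.3,0,0,0,-0.187],[-0.74,-18.2,0,0,0,-0.209],[-0.81,-20,0,0,0,-0.229],[-0.87,-21.5,0,0,0,-0.246],[-0.92,-22.8,0,0,0,-0.261],[-0.96,-23.8,0,0,0,-0.272],[-0.99,-24.4,0,0,0,-0.28],[-1,-24.6,0,0,0,-0.283],[-1,-24.6,0,0,0,-0.283],[-1,-24.6,0,0,0,-0.283]]
  ]
}}

```text
t: 13.05
ee_pos: [0.5315, 0.2847, 0.2395]
eef_rot: [0.997, 0.074, -0.0, -0.001]
contact_force: [0.5, -0.2, -3.6]
width: 0.0157
```

Run:
```python
from tray import *
to([.5315,.2851,.1294],8.5)
e,M=st()
s=imaging.read_camera("scene")[:,:,::-1]; t=imaging.read_camera("top")[:,:,::-1]
for n in("scene","top"): print(n,"exp ball",proj(n,e-[0,0,.0194]),"gauge centre",proj(n,[.5315,.2851,.11]))
a=cv2.resize(np.ascontiguousarray(s[100:330,90:270]),None,fx=2.4,fy=2.4,interpolation=cv2.INTER_CUBIC)
b=cv2.resize(np.ascontiguousarray(t[60:290,55:205]),None,fx=2.4,fy=2.4,interpolation=cv2.INTER_CUBIC)
cv2.imwrite("pics/f9.png",np.hstack([a,b])); cv2.imwrite("pics/s9.png",s); cv2.imwrite("pics/t9.png",t)
```

```text
t 13.05 [0.5315 0.2847 0.2395] yaw 8.47 tilt [-0.001   0.0014] w 0.01568057319503717 F [ 0.4893 -0.2435 -3.5815] q [0.3058 0.3257 1.3019 0.0016 1.5145 1.7287]
shift cm [ 0.0111 -0.0254 11.0145] turn [-0.0015  0.0008 -0.0006]
t 13.05 [0.5315 0.2847 0.2395] yaw 8.47 tilt [-0.001   0.0014] w 0.01568057319503717 F [ 0.4893 -0.2435 -3.5815] q [0.3058 0.3257 1.3019 0.0016 1.5145 1.7287]
scene exp ball [[153.9583 189.7561]] gauge centre [[162.8816 232.7097]]
top exp ball [[125.4955 153.3698]] gauge centre [[138.9897 163.3918]]
```

View pics/f9.png

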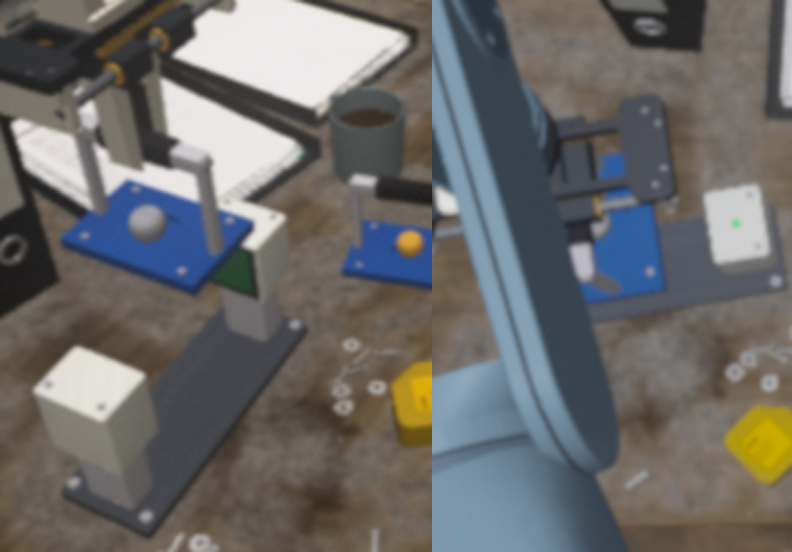

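The ball is in its pocket at about (148,224) in the crop, i.e. px (151.7,193.3) against (154,189.8) expected. That's 3–4 px low: either it rolled a little, or there's a small height or tilt error. I'll measure the plate itself against predictions.

```bash
cat > plate.py <<'E'
from tray import *
from scipy.optimize import least_squares
def predict(e,yaw,zoff):   # top-face corners + ball for tray centre e (xy), underside z
    y=np.radians(yaw); u=np.array([np.cos(y),np.sin(y),0]); v=np.array([-np.sin(y),np.cos(y),0])
    c=np.array([e[0],e[1],zoff+.01]); return np.array([c+a*.06*u+b*.04*v for a,b in((1,1),(1,-1),(-1,-1),(-1,1))])
def quad(im,box):
    x0,y0,w,h=box; hsv=cv2.cvtColor(np.ascontiguousarray(im[y0:y0+h,x0:x0+w]),cv2.COLOR_BGR2HSV)
    m=cv2.inRange(hsv,(100,120,40),(125,255,255)); c=max(comps(m,50),key=cv2.contourArea)
    v=np.median(hsv[...,2][m>0]); print("V",v)
    H=cv2.convexHull(c)[:,0]+[x0,y0]; return m,H
E
python3 - <<'E'
from plate import *
e=np.array([.5315,.2847,.2395]); P=predict(e,8.47,e[2]-.0394)
for n,f,b in(("scene","s9",(100,165,105,65)),("top","t9",(120,120,40,70))):
    im=cv2.imread(f"pics/{f}.png"); m,H=quad(im,b)
    print(n,"pred top corners",proj(n,P).tolist()); print(" pred bottom",proj(n,P-[0,0,.01]).tolist())
    ap=cv2.approxPolyDP(H.reshape(-1,1,2).astype(np.int32),2.0,True)[:,0]; print(" hull",ap.tolist())
E
```

```text
V 148.0
scene pred top corners [[113.96451988872178, 197.60823880705487], [142.05097407997948, 172.91747430403385], [194.95714384961354, 190.47931448461307], [169.4118290942234, 217.96249577656894]]
 pred bottom [[115.2006581744773, 201.76663350068068], [142.97874998903916, 176.9875447763259], [195.49029788489867, 194.6165955021174], [170.21721853099632, 222.17311300504647]]
 hull [[116, 200], [125, 189], [143, 176], [193, 192], [183, 208], [170, 221]]
V 157.0
top pred top corners [[102.73921495363354, 128.74165574649982], [142.4911785493925, 122.11270924359238], [151.29123532908247, 180.36884499208023], [110.94754966105796, 187.30993827488518]]
 pred bottom [[104.33976606907854, 129.99729031209193], [143.65990889056798, 123.4350712212474], [152.38220063067615, 181.07729449029796], [112.48322230077258, 187.94504443305996]]
 hull [[146, 145], [151, 180], [120, 185], [122, 160], [129, 148]]
```

The plate matches prediction within about 1–2 px, while the ball is displaced to the left in both views. So it has rolled a few mm towards +y within its pocket. Lowering vertically (35 mm side clearance), then measuring the ball there.

>>> {"fn": "drive_tool", "kwargs": {
  "motion": [
    [[0,0,0.1,0,0,0],[0,0,0.4,0,0,0],[0,0,0.8,0,0,0],[0,0,1.4,0,0,0],[0,0,2.1,0,0,0],[0,0,2.85,0,0,0],[0,0,3.7,0,0,0],[0,0,4.6,0,0,0],[0,0,5.5,0,0,0],[0,0,6.4,0,0,0],[0,0,7.3,0,0,0],[0,0,8.15,0,0,0],[0,0,8.9,0,0,0],[0,0,9.6,0,0,0],[0,0,10.2,0,0,0],[0,0,10.6,0,0,0],[0,0,10.9,0,0,0],[0,0,11,0,0,0],[0,0,11,0,0,0],[0,0,11,0,0,0]]
  ]
}}

```text
t: 15.15
ee_pos: [0.5317, 0.2849, 0.1299]
eef_rot: [0.997, 0.074, -0.0, -0.001]
contact_force: [-0.4, 0.3, -3.6]
width: 0.0157
```

Run:
```python
from plate import *
e,M=st()
s=np.ascontiguousarray(imaging.read_camera("scene")[:,:,::-1]); t=np.ascontiguousarray(imaging.read_camera("top")[:,:,::-1])
cv2.imwrite("pics/s10.png",s); cv2.imwrite("pics/t10.png",t)
print("exp ball",proj("scene",e-[0,0,.0194])[0],proj("top",e-[0,0,.0194])[0],"beam",proj("scene",[.5315,.2851,.11])[0])
hsv=cv2.cvtColor(s,cv2.COLOR_BGR2HSV); x0,y0=148,215
m=((hsv[...,1]<110)&(hsv[...,2]>80))[y0:y0+40,x0:x0+30]
for c in comps(m,10):
    r=cv2.minEnclosingCircle(c); px=np.array(r[0])+[x0,y0]; print("blob",px,r[1],cv2.contourArea(c),cast("scene",px,.11))
P=predict(e,8.47,e[2]-.0394); print("plate pred",proj("scene",P).round(1).tolist())
m,H=quad(s,(105,200,110,75)); print(cv2.approxPolyDP(H.reshape(-1,1,2).astype(np.int32),2.0,True)[:,0].tolist())
a=cv2.resize(s[165:325,100:225],None,fx=3.6,fy=3.6,interpolation=cv2.INTER_CUBIC)
b=cv2.resize(t[105:265,115:210],None,fx=3.6,fy=3.6,interpolation=cv2.INTER_CUBIC)
cv2.imwrite("pics/f10.png",np.hstack([a,b]))
```

```text
t 15.15 [0.5317 0.2849 0.1299] yaw 8.45 tilt [-0.0003  0.0017] w 0.015715637994557535 F [-0.44    0.2967 -3.6273] q [0.306  0.3896 1.4776 0.0018 1.2742 1.7287]
exp ball [162.8457 232.4122] [139.0281 163.2578] beam [162.8816 232.7097]
blob [160.1923 235.1923] 7.519110202789307 153.0 [[0.5311 0.2929 0.11  ]]
blob [162.5 219.5] 15.182326316833496 123.0 [[0.5584 0.2586 0.11  ]]
plate pred [[126.3, 239.6], [151.3, 214.2], [200.2, 232.3], [177.4, 260.3]]
V 147.0
[[128, 240], [150, 218], [160, 219], [199, 234], [178, 263], [131, 244]]
```

View pics/f10.png

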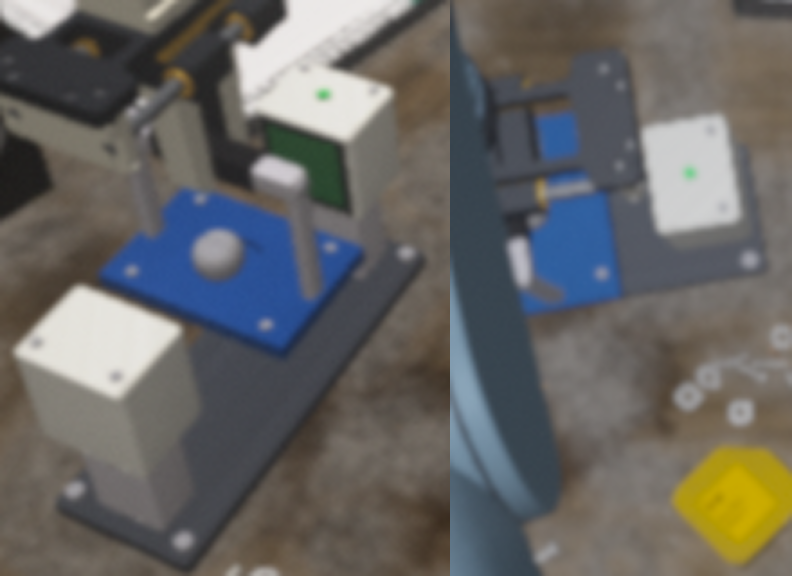

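Ball at px (160.2,235.2), with the pocket's dark edge showing on the opposite side at (250,243). It rests about 7 mm off towards +y in the pocket. Plate, bar and clearances look right. Shifting the tray gently 6.5 mm along the gauge's −y.

>>> {"fn": "drive_tool", "kwargs": {
  "motion": [
    [[0,0.01,0,0,0,0],[0,0.03,0,0,0,0],[0,0.07,0,0,0,0],[0,0.12,0,0,0,0],[0,0.17,0,0,0,0],[0,0.22,0,0,0,0],[0,0.28,0,0,0,0],[0,0.34,0,0,0,0],[0,0.4,0,0,0,0],[0,0.46,0,0,0,0],[0,0.52,0,0,0,0],[0,0.57,0,0,0,0],[0,0.61,0,0,0,0],[0,0.64,0,0,0,0],[0,0.65,0,0,0,0],[0,0.65,0,0,0,0],[0,0.65,0,0,0,0]]
  ]
}}

```text
t: 16.95
ee_pos: [0.5326, 0.2785, 0.1299]
eef_rot: [0.997, 0.074, -0.0, -0.001]
contact_force: [-1.0, 1.2, -4.0]
width: 0.0153
```

```bash
cat > ball.py <<'E'
from plate import *
e,M=st()
for k in range(3):
    s=np.ascontiguousarray(imaging.read_camera("scene")[:,:,::-1])
    hsv=cv2.cvtColor(s,cv2.COLOR_BGR2HSV); x0,y0=148,215
    m=((hsv[...,1]<110)&(hsv[...,2]>80))[y0:y0+40,x0:x0+34]
    for c in comps(m,100):
        r=cv2.minEnclosingCircle(c)
        if 6<r[1]<9: px=np.array(r[0])+[x0,y0]; print("ball",px,r[1],cast("scene",px,.11)[0])
P=predict(e,8.47,e[2]-.0394); print("plate pred",proj("scene",P).round(1).tolist())
m,H=quad(s,(105,200,110,75)); print(cv2.approxPolyDP(H.reshape(-1,1,2).astype(np.int32),2.0,True)[:,0].tolist())
E
python3 ball.py
```

```text
t 16.95 [0.5326 0.2785 0.1299] yaw 8.46 tilt [-0.0003  0.0018] w 0.015334591276091594 F [-1.0032  1.2075 -3.9706] q [0.2951 0.3859 1.4832 0.0019 1.2723 1.7178]
ball [162.1087 232.8043] 7.44015645980835 [0.5326 0.2861 0.11  ]
ball [162.1087 232.8043] 7.44015645980835 [0.5326 0.2861 0.11  ]
ball [162.1316 232.8684] 7.443422317504883 [0.5324 0.2862 0.11  ]
plate pred [[128.5, 237.4], [153.2, 212.3], [201.9, 230.2], [179.3, 257.9]]
V 148.0
[[130, 238], [152, 216], [162, 217], [201, 232], [180, 261], [136, 243]]
```

The ball moved with the tray and now sits within 1.5 mm of the beam. Holding for about 4 s.

>>> {"fn": "drive_tool", "kwargs": {
  "motion": [
    [[0,0,0,0,0,0],[0,0,0,0,0,0],[0,0,0,0,0,0],[0,0,0,0,0,0],[0,0,0,0,0,0],[0,0,0,0,0,0],[0,0,0,0,0,0],[0,0,0,0,0,0],[0,0,0,0,0,0],[0,0,0,0,0,0],[0,0,0,0,0,0],[0,0,0,0,0,0],[0,0,0,0,0,0],[0,0,0,0,0,0],[0,0,0,0,0,0],[0,0,0,0,0,0],[0,0,0,0,0,0],[0,0,0,0,0,0],[0,0,0,0,0,0],[0,0,0,0,0,0]]
  ]
}}

```text
t: 19.1
ee_pos: [0.5326, 0.2785, 0.1299]
eef_rot: [0.997, 0.074, -0.0, -0.001]
contact_force: [-1.4, -0.4, -3.4]
width: 0.0153
```

>>> {"fn": "drive_tool", "kwargs": {
  "motion": [
    [[0,0,0,0,0,0],[0,0,0,0,0,0],[0,0,0,0,0,0],[0,0,0,0,0,0],[0,0,0,0,0,0],[0,0,0,0,0,0],[0,0,0,0,0,0],[0,0,0,0,0,0],[0,0,0,0,0,0],[0,0,0,0,0,0],[0,0,0,0,0,0],[0,0,0,0,0,0],[0,0,0,0,0,0],[0,0,0,0,0,0],[0,0,0,0,0,0],[0,0,0,0,0,0],[0,0,0,0,0,0],[0,0,0,0,0,0],[0,0,0,0,0,0],[0,0,0,0,0,0]]
  ]
}}

```text
t: 21.1
ee_pos: [0.5326, 0.2785, 0.1299]
eef_rot: [0.997, 0.074, -0.0, -0.001]
contact_force: [0.1, 0.1, -3.2]
width: 0.0157
```

```bash
python3 ball.py
```

```text
t 21.10 [0.5326 0.2785 0.1299] yaw 8.46 tilt [-0.0004  0.0018] w 0.015680447419384926 F [ 0.0799  0.1138 -3.1774] q [0.2951 0.3859 1.4833 0.0019 1.2723 1.7178]
ball [162.1087 232.8043] 7.44015645980835 [0.5326 0.2861 0.11  ]
ball [162.1056 232.7958] 7.439766883850098 [0.5326 0.2861 0.11  ]
ball [162.1087 232.8043] 7.44015645980835 [0.5326 0.2861 0.11  ]
plate pred [[128.5, 237.4], [153.2, 212.4], [201.9, 230.2], [179.3, 257.9]]
V 148.0
[[130, 238], [152, 216], [162, 217], [201, 232], [180, 261], [136, 243]]
```

The ball and arm haven't moved over the 4 s hold, so I'm handing in.

```bash
python3 -c "
from plant import job
print(job.hand_in())"
```

```text
the job is handed in; nothing more can be done
None
```

I gripped the steel-ball tray by its sleeve, carried it level over the bench and lowered it into the gauge gap with the bar parallel to the windows. I held it there for more than 4 s and handed the job in while still holding, at about 21 s on the robot's clock.

**Last checks:**
- **Ball position:** it measured about (0.5326, 0.2861), against a beam at (0.5315, 0.2851), so about 1.5 mm off. That assumes the ball is at the beam height of 0.110 m, because only the scene camera saw it clearly.
- **Stillness and level:** ball, arm and grip did not change over the hold. Tool tilt was under 2 mrad. The grip stayed at 15.7 mm and the wrist force only showed the load, about 3 to 4 N.

**What disagreed:**
- **Fingertip height:** the pictures showed the fingertips about 3 cm higher than the reported TCP. I set the grasp height from the pictures. The ball then rose exactly the 40 mm commanded, so I based the final height on that.
- **Ball rolled in its pocket:** on the way it moved about 7 mm towards +y, so I shifted the tray 6.5 mm to re-centre the ball.
- **Plate position:** the plate corners matched prediction only to about 1–3 px, so a height error of a few millimetres is possible. The ball has 10 mm of room within the window outline.
- **Other objects:** I saw nothing disturbed in the later pictures, but I did not measure the bystanders or the other tray again.

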